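Clear the pile off the sharpening stone

ROBOT

A 6-joint arm with a two-finger parallel gripper is mounted at the origin on a cart in front of the work surface, level with it; the furniture and walls round the work are solid. World frame = base frame: x ahead of the robot, y to its left, z up, the work surface at z = 0. Lengths are in m, angles in rad, forces in N, time in s.
With the tool pointing down it reaches from about 0.425 to 0.95 m from the base axis. Payload 3.5 kg.
Tool frame: the origin (TCP) lies at the very end of the fingers, on their centre line; the grasp point (between the pads) lies 19 mm behind it; z points along the fingers, y is the line along which they close (so a half turn about z gives the same grasp; the last joint's range is limited). The gripper opens to 85 mm and grips with 20 to 120 N. Pads are 22 mm wide; open, the fingers measure 114 mm over their backs; the gripper's body (76 mm by 85 mm) begins 54 mm behind the grasp point. The pads swing forward as they close: fully open they stand 13 mm farther back than shut.
Start: joints at [1.111, 0.286, 1.577, -0, 1.279, -0.15], TCP at [0.206, 0.643, 0.231] pointing down, gripper open.
Joint ranges: [-2.77, 2.77], [-0.9, 2.22], [0.21, 2.48], [-1.53, 4.67], [0.24, 2.81], [-2.84, 2.84]. Speed limits (rad/s): [2.79, 2.79, 3.14, 3.14, 3.14, 3.14].

INTERFACE

Orientations are given as a unit quaternion [x, y, z, w].
In Python, from plant import get_state, read_camera, sign_off, recognise gives the robot as it stands.
- The arm moves only by the tool arm_command, never from a script. Its argument "steps" is a list of rows, each an object with "translation": the shift along the tool's x, y, z scaled (see below), a list of three; "twist": the turn, a rotation vector about the tool's x, y, z scaled (see below), a list of three; "fingers": the opening, from -1 (shut) to 1 (fully open). In form: [{"translation": [x, y, z], "twist": [rx, ry, rz], "fingers": fingers}, ...]. A call has 1 to 5 rows; each row is the pose to reach, as a shift and turn from the pose commanded when the call began, along the tool's axes at that moment; what a row does not reach only later rows make up. The controller multiplies each number of a shift by 75 cm and each number of a turn by 60 degrees. A row lasts 1/8 s, in which the tool goes at most 62.5 mm and 10.7 degrees, less where a joint would pass 70% of its speed; a pose out of reach is approached as far as the arm can. A call with a number of a shift or a turn outside -1 to 1 is refused whole. A call with a gripper value outside its range is refused whole. The fingers move at their own pace and stop on an object; "grip_force" is the grip in N (left out, the last holds). Time passes only in rows, so rows that repeat a pose let the fingers close. It gives the time, the measured TCP pose, the force, the opening and the grip force at its end, in the units of the state.
- get_state(): the state, without advancing time (a new reading comes with each control period).
- read_camera(name): name is "scene" or "side" or "wrist"; returns a dict with "pixels" (420x560x3 uint8, red, green, blue), "K" (3x3 intrinsics, pixels), "k1" (the pictures are not rectified: a ray, as slopes to the right and down, at radius r is drawn at 1 + k1 r^2 times it, then the intrinsics apply), "R" (3x3) and "t" (3): a world point X has camera coordinates R X + t; the wrist camera has in their place "T_tool_cam" (4x4, takes a point from camera to tool coordinates, whose origin is the TCP and whose axes are the flange's). Camera axes: x right, y down, z forward; pixel columns grow to the right and rows downward; lengths in m; the calibration is good to about 2 mm. A picture is of the moment at which its call begins: read the wrist's pose just before it. There is no depth.
- sign_off(): hands the job in; it is judged then, once.
Trained networks look in a picture, given as the dict that the camera call returned (one of the last four; its "shot" number tells which), for a name from the list of things; names that differ only in an ending like _2 or _b are one class to them, and where a whole thing is asked for, a point or a joint stands for the part that bears it (a point fixed in the world has none). Each returns a list of dicts, best first, with "conf" (0 to 1); they miss things now and then, are a little off and sometimes report something else, mostly with a low value. They report only what shows in the picture. A call takes as long as a camera call. They do not tell look-alikes from the thing itself.
- recognise(picture, query): "point" ([row, column] in pixels, amid what is visible of it).
The state is a dict: "time": time; "qpos": joint angles; "dq": joint speeds; "joint_efforts": joint torques, N m; "eef_pos": TCP position; "tcp_rot": TCP orientation; "contact_force": force on the tool from outside, world axes, zero at the start; "wrist_torque": the same for the moment, N m; "opening": opening from 0.0 (shut) to 1.0 (fully open); "finger_force": force on a finger pad.
Only numpy, scipy, OpenCV 4.12 (cv2) and the standard library are available. Lean on these libraries where they do the work, as an engineer would, in place of code of your own. Each camera call takes 0.05 s, during which the arm holds its last target. There are 200 camera calls.

TASK

Take the pile on the sharpening stone apart from the top down and put each thing away: the red thread spool upright in the square yellow tray, the tape roll in the round blue dish, the tin of eyelets in the round green dish, and, once it is bare, the sharpening stone in the long wooden tray, each flat on the floor of its place. Put away what lies on top before you lift what is under it, and leave the dye bottle and the cream spool standing where they are.

Things in the scene. Friction and masses are not known exactly. Their poses are not given: they have to be found in the camera images.
- red_spool: Wooden spool wound with red thread, standing upright on the tape roll at the start: 40 mm diameter, 55 mm tall, 35 g. Origin at the centre of its underside, z up along its axis. Treat it as a plain cylinder.
- tape_roll: Roll of pale masking tape lying flat on one half of the sharpening stone, the red spool on top of it: 61 mm outer diameter, hole about 24 mm, 19 mm thick, 50 g. Origin at the centre of its underside, z up.
- eyelet_tin: Small round open grey tin of brass eyelets (they are fixed in it) on the other half of the sharpening stone: 50 mm diameter, 17 mm tall, 60 g. Origin at the centre of its underside, z up.
- stone: Two-layer bench sharpening stone (brick red above, grey below), a plain straight bar, the bottom of the pile, lying on the bench: 205 mm long (its y axis), 55 mm wide (its x axis), 28 mm tall (z), about 500 g. Origin at the centre of its underside. The tape roll and the tin lie about 65 mm from its middle, towards its two ends, either way round.
- yellow_tray: Yellow plastic square tray, fixed to the bench, the place of the red spool: 62 x 62 mm inside (along its x and y), 3 mm walls, rim 8 mm above the bench, floor 2 mm above the bench. Origin at the centre of its underside, on the bench.
- blue_dish: Blue plastic round dish, fixed to the bench, the place of the tape roll: 82 mm inside diameter, 3 mm wall, rim 8 mm above the bench, floor 2 mm above the bench. Origin at the centre of its underside.
- green_dish: Green plastic round dish, fixed to the bench, the place of the eyelet tin: 72 mm inside diameter, 3 mm wall, rim 8 mm above the bench, floor 2 mm above the bench. Origin at the centre of its underside.
- wooden_tray: Long dark wooden tray with a grey lining, fixed to the bench, the place of the sharpening stone: inside 227 mm along its y axis and 77 mm along its x axis, 6 mm walls, rim 12 mm above the bench, floor 3 mm above the bench. Origin at the centre of its underside. The stone may lie in it either end first.
- dye_bottle: Brown bottle with a black cap, standing loose on the bench, to be left alone: 44 mm diameter, 97 mm tall. Origin at the centre of its underside.
- cream_spool: Wooden spool wound with cream thread, standing loose on the bench, to be left alone: 40 mm diameter, 55 mm tall. Origin at the centre of its underside. (Not listed: the green eyelet press at the right of the bench, near x 0.6, y -0.44, about 0.34 m tall, is a fixed obstacle; pass it on the robot's side.)
Mind the look-alikes: they are no part of the job. What is shaped like the tape_roll but purple is not meant.

How it is judged:
At the end, for the whole second after the job is handed in: Red spool upright in the yellow tray, tape roll in the blue dish, eyelet tin in the green dish, stone in the wooden tray: centres within 17, 13.5, 13.5 and 18 mm of the place's, on its floor (3 mm), tilted under 0.1 rad, at rest; stone along the tray within 0.25 rad (horizontal distance between red_spool and yellow_tray below 0.017 m and z of red_spool in the frame of yellow_tray between -0.001 and 0.005 m and angle between each of red_spool, tape_roll, eyelet_tin, stone's own z axis and vertical below 0.1 rad and linear speed of each of red_spool, tape_roll, eyelet_tin, stone below 0.02 m/s and horizontal distance between tape_roll and blue_dish below 0.0135 m and z of tape_roll in the frame of blue_dish between -0.001 and 0.005 m and horizontal distance between eyelet_tin and green_dish below 0.0135 m and z of eyelet_tin in the frame of green_dish between -0.001 and 0.005 m and horizontal distance between stone and wooden_tray below 0.018 m and z of stone in the frame of wooden_tray between 0 and 0.006 m and angle between the y axis of stone and the y axis of wooden_tray, either way round below 0.25 rad); the robot touches nothing.
It fails at once if the sharpening stone is lifted while the spool, the tape roll or the eyelet tin is not yet in its own place (height (world z) of stone above 0.02 m and (horizontal distance between red_spool and yellow_tray above 0.03 m or horizontal distance between tape_roll and blue_dish above 0.03 m or horizontal distance between eyelet_tin and green_dish above 0.03 m)).
It fails at once if the tape roll is lifted while the red spool is not yet in its tray (height (world z) of tape_roll above 0.045 m and horizontal distance between red_spool and yellow_tray above 0.03 m).
It fails at once if the dye bottle or the cream spool is shifted by more than 3 cm or tipped (distance of any of dye_bottle, cream_spool from where it was at the start of the episode above 0.03 m or angle between any of dye_bottle, cream_spool's own z axis and vertical above 0.4 rad).
It also fails if it takes over 122 s, if anything falls off the work surface, if the arm or the gripper's body presses on something with over 40 N, if the wrist force passes 120 N, or if a joint passes its speed limit or range.

## Working session

There is one attempt and no reset: what is moved stays moved. The work goes in short steps, Python scripts to look and compute and a tool call to move; the robot and the scene stay as the last step left them, time stands still between calls to the robot, and variables do not carry over. Pictures are saved under pics/ and viewed, at most 18 in all, crops included, and the job is handed in when it is done.

Besides the shell and the picture viewer there is one more tool, called after "Call:" as name(argument=value, ...) on one line, values as JSON. arm_command: Moves the arm, as the interface text tells. Shifts and turns lie within -1 to 1; 1 stands for 75 cm of shift or 60 degrees of turn. Its arguments: {"type":"object","properties":{"steps":{"type":"array"},"grip_force":{"type":"number"}},"required":["steps"]}

```bash
mkdir -p pics; ls
cat > h.py <<'E'
import numpy as np, cv2
from plant import get_state, read_camera, sign_off, recognise
from scipy.spatial.transform import Rotation as Ro
def save(p,n): cv2.imwrite('pics/'+n,p['pixels'][:,:,::-1])
def cam(p,s=None):
    if 'R' in p: return np.array(p['R']),np.array(p['t']).ravel()
    T=np.eye(4);T[:3,:3]=Ro.from_quat(s['tcp_rot']).as_matrix();T[:3,3]=s['eef_pos']
    W=np.linalg.inv(T@np.array(p['T_tool_cam']));return W[:3,:3],W[:3,3]
def world(p,rc,z,s=None):
    R,t=cam(p,s);K=np.array(p['K']);k=p['k1']
    d=np.array([(rc[1]-K[0,2])/K[0,0],(rc[0]-K[1,2])/K[1,1]]);u=d.copy()
    for _ in range(30): u=d/(1+k*(u@u))
    r=R.T@np.array([u[0],u[1],1]);c=-R.T@t
    return c+r*(z-c[2])/r[2]
def pix(p,X,s=None):
    R,t=cam(p,s);K=np.array(p['K']);c=R@np.array(X)+t;u=c[:2]/c[2];u=u*(1+p['k1']*(u@u))
    return np.array([u[1]*K[1,1]+K[1,2],u[0]*K[0,0]+K[0,2]])
H=dict(red_spool=.09,tape_roll=.047,eyelet_tin=.045,stone=.028,yellow_tray=.002,blue_dish=.002,green_dish=.002,wooden_tray=.003,dye_bottle=.05,cream_spool=.03)
E
python3 - <<'E'
from h import *
print(get_state())
for c in ('scene','side','wrist'):
    s=get_state();p=read_camera(c);save(p,c+'0.png')
    if c=='scene':print(p['K'],p['k1'],-np.array(p['R']).T@np.array(p['t']).ravel())
    if c=='wrist':print(p['T_tool_cam'])
    for n,z in H.items():
        for d in recognise(p,n)[:3]: print(c,n,round(d['conf'],2),np.round(d['point']),np.round(world(p,d['point'],z,s),3))
E
```

```text
pics
{'time': 0.0, 'qpos': array([ 1.11099801e+00,  2.87185585e-01,  1.57820704e+00,  3.14021181e-06,
        1.27856466e+00, -1.50003971e-01]), 'dq': array([-0.00109864,  0.00032422,  0.00014279,  0.00068611, -0.00032853,
        0.00065885]), 'joint_efforts': array([-4.01504622e-04, -4.05990887e+01, -2.92626125e+01, -1.88961303e-04,
        5.93153542e-03,  8.37903741e-06]), 'eef_pos': array([0.20545926, 0.64227664, 0.22991762]), 'tcp_rot': array([ 1.54278845e-01,  9.88026639e-01, -1.12733391e-03, -3.56364093e-04]), 'contact_force': array([-1.31679737, -0.01012022, -0.77694183]), 'wrist_torque': array([-0.03061296,  0.00722731,  0.06519759]), 'finger_force': 0.0, 'opening': 0.9972458052988954}
[[440.04569204   0.         280.00426401]
 [  0.         440.04569204 206.85502706]
 [  0.           0.           1.        ]] -0.09346499683565931 [0.28082066 0.58527917 0.85210641]
scene red_spool 0.91 [293. 236.] [0.531 0.263 0.09 ]
scene tape_roll 0.85 [314. 240.] [0.515 0.28  0.047]
scene tape_roll 0.67 [202. 374.] [ 0.363 -0.106  0.047]
scene eyelet_tin 0.82 [266. 285.] [0.481 0.143 0.0
[... 430 characters left out ...]
7]
side eyelet_tin 0.8 [276. 276.] [0.486 0.145 0.045]
side stone 0.72 [307. 255.] [0.494 0.212 0.028]
side yellow_tray 0.83 [253. 323.] [0.447 0.006 0.002]
side blue_dish 0.83 [223. 236.] [0.665 0.001 0.002]
side green_dish 0.79 [234. 282.] [ 0.553 -0.011  0.002]
side wooden_tray 0.55 [197. 330.] [ 0.507 -0.191  0.003]
side dye_bottle 0.56 [243. 178.] [0.702 0.154 0.05 ]
side cream_spool 0.77 [179. 252.] [ 0.703 -0.139  0.03 ]
[[ 3.89687708e-04 -9.56593318e-01 -2.91425928e-01  7.47486919e-02]
 [ 9.99999092e-01 -3.19858076e-06  1.34767383e-03  3.12807414e-04]
 [-1.29010793e-03 -2.91426188e-01  9.56592448e-01 -1.43026687e-01]
 [ 0.00000000e+00  0.00000000e+00  0.00000000e+00  1.00000000e+00]]
```

Run:
```python
import cv2
a=cv2.imread('pics/scene0.png')[130:380,130:430];cv2.imwrite('pics/a.png',cv2.resize(a,(720,600),interpolation=cv2.INTER_CUBIC))
```

```text
(no output)
```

View pics/a.png

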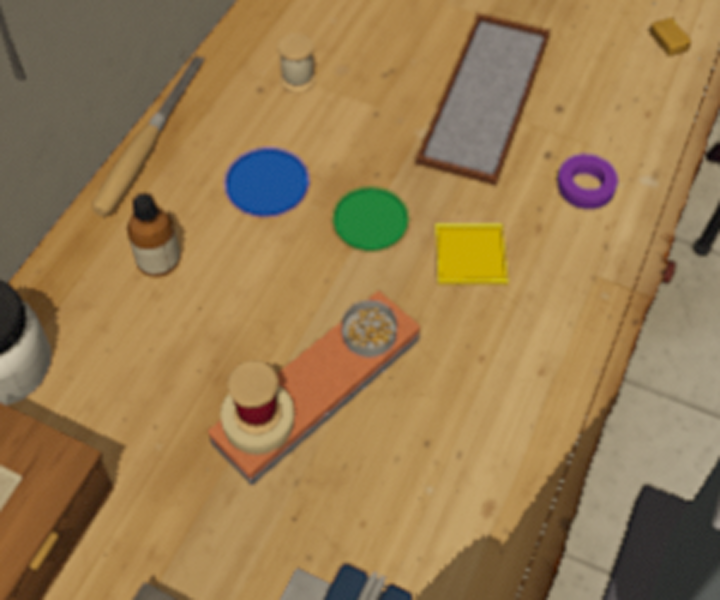

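```bash
cat >> h.py <<'E'
def mask(p,n):
    h,s,v=cv2.split(cv2.cvtColor(p['pixels'],cv2.COLOR_RGB2HSV).astype(int))
    m=dict(blue_dish=(h>100)&(h<125)&(s>150)&(v>80),green_dish=(h>55)&(h<90)&(s>130),yellow_tray=(h>21)&(h<35)&(s>215)&(v>130),stone=((h<11))&(s>110)&(s<205)&(v>120),
      red=((h>165)|(h<6))&(s>190)&(v<160),lining=(s<60)&(v>70)&(v<200),tape=(s<115)&(v>190),tin=(s<60)&(v>60))[n]
    return m.astype(np.uint8)
def blob(p,n,z,near,s=None):
    m=mask(p,n);k,l,st,c=cv2.connectedComponentsWithStats(m)
    q=pix(p,near,s)
    ok=[i for i in range(1,k) if st[i,4]>60]
    if not ok: return None
    i=min(ok,key=lambda i:np.hypot(*(c[i][::-1]-q)))
    ct=max(cv2.findContours((l==i).astype(np.uint8),cv2.RETR_EXTERNAL,cv2.CHAIN_APPROX_NONE)[0],key=len)[:,0]
    return np.array([world(p,(y,x),z,s)[:2] for x,y in ct])
def fit(p,n,z,near,s=None):
    w=blob(p,n,z,near,s)
    if w is None: print(n,'none');return
    r=cv2.minAreaRect((w*1000).astype(np.float32));c,rad=cv2.minEnclosingCircle((w*1000).astype(np.float32))
    print(n,'rect',np.round(r[0],1),np.round(r[1],1),round(r[2],1),'circ',np.round(c,1),round(rad,1))
E
python3 - <<'E'
from h import *
for c in ('scene','side'):
    p=read_camera(c);print(c)
    for n,z,q in (('blue_dish',.004,(.66,.0,0)),('green_dish',.004,(.55,0,0)),('yellow_tray',.006,(.45,0,0)),('stone',.028,(.5,.21,.028)),('lining',.003,(.505,-.19,0)),('tape',.047,(.515,.28,.047)),('tin',.045,(.483,.145,.045)),('red',.09,(.53,.265,.08))): fit(p,n,z,q)
E
```

```text
scene
blue_dish rect [664.4   7.8] [80.6 79.8] 25.2 circ [664.3   7.8] 42.0
green_dish rect [547.2   6. ] [72.4 72.3] 25.1 circ [547.6   5.6] 37.9
yellow_tray rect [439.7   4.4] [64.  65.8] 25.1 circ [439.7   5.3] 44.6
stone rect [499.5 207. ] [202.5  50.4] 65.4 circ [504.9 204.8] 102.5
lining rect [ 504.9 -208.1] [ 77.  220.3] 5.3 circ [ 505.4 -208. ] 114.5
tape rect [519.8 264.7] [53.6 24.6] 68.2 circ [527.7 261.5] 27.0
tin rect [493.8 134.1] [46.8 25.8] 44.3 circ [487.1 141.1] 23.5
red rect [520.4 278.7] [26.9 13.6] 35.2 circ [523.2 274.6] 13.6
side
blue_dish rect [661.7   7.4] [85.3 79.5] 89.7 circ [663.8   7.4] 43.4
green_dish none
yellow_tray none
stone rect [504.  202.9] [207.6  61.8] 69.4 circ [504.5 202.4] 107.4
lining rect [ 503.4 -209.6] [ 74.4 214.4] 5.4 circ [ 500.7 -209.6] 111.7
tape rect [527.7 268.8] [59.6 57. ] 28.9 circ [530.  264.5] 33.4
tin rect [481.5 146.3] [45.4 58.9] 26.1 circ [481.1 146.4] 29.8
red rect [ 370.1 -643.6] [376.8 124.8] 72.1 circ [ 388.  -649.4] 192.2
```

```bash
cat >> h.py <<'E'
def tgt(yaw):
    a=np.radians(yaw);y=np.array([np.cos(a),np.sin(a),0]);z=np.array([0,0,-1.]);return np.column_stack([np.cross(y,z),y,z])
def go(x,y,z,yaw,s=None):
    s=s or get_state();R=Ro.from_quat(s['tcp_rot']).as_matrix()
    d=R.T@(np.array([x,y,z])-s['eef_pos'])/.75;w=Ro.from_matrix(R.T@tgt(yaw)).as_rotvec(degrees=True)/60
    print('t',round(s['time'],2),'pos',np.round(s['eef_pos'],4),'open',round(float(s['opening']),3),'F',np.round(s['contact_force'],1),'tr',np.round(d,4),'tw',np.round(w,4),'rows',round(max(np.linalg.norm(d)*.75/.0625,np.linalg.norm(w)*60/10.7),1))
E
python3 - <<'E'
from h import *
go(.47,.19,.30,-24.5)
E
```

```text
t 1.75 pos [0.2058 0.6429 0.2313] open 0.999 F [ 0.7  0.  -0.4] tr [-0.5196 -0.4677 -0.0915] tw [0.     0.     1.6125] rows 9.0
```

Call:
arm_command(steps=[{"translation": [-0.26,-0.23,-0.09],"twist": [0,0,0.8],"fingers": 1},{"translation": [-0.26,-0.23,-0.09],"twist": [0,0,0.8],"fingers": 1},{"translation": [-0.26,-0.23,-0.09],"twist": [0,0,0.8],"fingers": 1},{"translation": [-0.26,-0.23,-0.09],"twist": [0,0,0.8],"fingers": 1},{"translation": [-0.26,-0.23,-0.09],"twist": [0,0,0.8],"fingers": 1}])

```text
time: 2.38
eef_pos: [0.3407, 0.417, 0.3006]
tcp_rot: [0.546, 0.838, 0.001, 0.001]
contact_force: [-0.2, 0.5, -0.7]
opening: 1.003
finger_force: 0.0
```

```bash
python3 -c "
from h import *
go(.47,.19,.30,-24.5)"
```

```text
t 2.38 pos [0.3407 0.417  0.3006] open 1.003 F [-0.2  0.5 -0.7] tr [-0.3465  0.0353  0.0008] tw [ 0.0025 -0.0015  0.806 ] rows 4.5
```

Call:
arm_command(steps=[{"translation": [-0.346,0.035,0],"twist": [0,0,0.81],"fingers": 1},{"translation": [-0.346,0.035,0],"twist": [0,0,0.81],"fingers": 1},{"translation": [-0.346,0.035,0],"twist": [0,0,0.81],"fingers": 1},{"translation": [-0.346,0.035,0],"twist": [0,0,0.81],"fingers": 1},{"translation": [-0.346,0.035,0],"twist": [0,0,0.81],"fingers": 1}])

```text
time: 3.0
eef_pos: [0.4709, 0.1901, 0.299]
tcp_rot: [0.843, 0.538, 0.0, 0.0]
contact_force: [-0.8, 1.1, -0.2]
opening: 1.0
finger_force: 0.0
```

Run:
```python
from h import *
s=get_state();p=read_camera('wrist');save(p,'w1.png')
go(.531,.263,.15,-24.5)
for n,z,q in (('stone',.028,(.5,.21,.028)),('tape',.047,(.53,.263,.047)),('tin',.045,(.477,.145,.045)),('yellow_tray',.006,(.44,0,0)),('green_dish',.004,(.55,0,0))): fit(p,n,z,q,s)
```

```text
t 3.05 pos [0.4709 0.1904 0.2989] open 1.001 F [0.9 0.2 0.1] tr [0.1217 0.0317 0.1985] tw [ 0.0009  0.0005 -0.0069] rows 2.8
stone rect [499.3 177.1] [155.9  54.2] 69.3 circ [499.2 177.6] 81.8
tape none
tin rect [485.  142.2] [48.6 47.1] 65.2 circ [485.2 142.3] 25.3
yellow_tray rect [438.7   3.7] [67.4 68.1] 24.8 circ [438.7   3.9] 47.0
green_dish rect [558.7  11.2] [45.9 73.1] 16.9 circ [553.5   9.8] 37.6
```

View pics/w1.png

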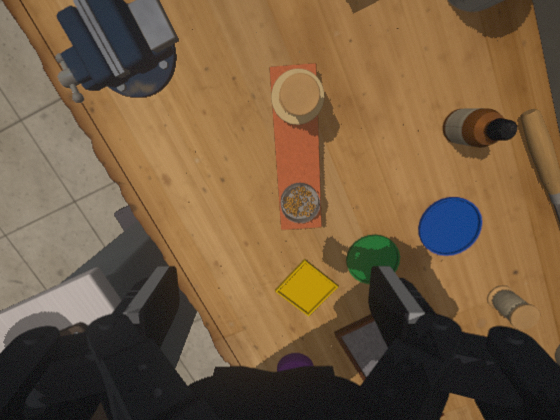

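Run:
```python
from h import *
class P(dict):pass
s=get_state();p=read_camera('wrist');
C=[world(p,(r,c),.028,s)[:2]*1000 for c,r in ((269.5,66),(317,64.5),(321.5,228),(282,230.5))]
print(np.round(C,1),np.mean(C,0)); a=(C[0]+C[1]-C[2]-C[3])/2;print(np.hypot(*a),np.degrees(np.arctan2(a[1],a[0])))
print('spool',world(p,(95,301),.102,s),'tape',world(p,(97,298),.047,s),'tin',world(p,(203,300),.045,s))
for c in ['scene']:
  P=read_camera(c);print('spoolscene',world(P,(290,236),.102))
# tape/spool circle refine by Hough in wrist crop
g=cv2.cvtColor(p['pixels'],cv2.COLOR_RGB2GRAY)[50:240,240:350];g=cv2.resize(g,None,fx=4,fy=4,interpolation=cv2.INTER_CUBIC)
for lo,hi in ((70,95),(96,125)):
  h=cv2.HoughCircles(g,cv2.HOUGH_GRADIENT,1,60,param1=100,param2=25,minRadius=lo,maxRadius=hi)
  if h is not None:
    for q in h[0][:4]:
      r,c=50+(q[1]-1.5)/4,240+(q[0]-1.5)/4;print(round(r,1),round(c,1),q[2]/4,[np.round(world(p,(r,c),z,s)[:2],4) for z in (.102,.047,.045)])
```

```text
[[518.7 304.9]
 [569.8 283. ]
 [496.8  92.6]
 [447.  111.8]] [508.09915816 198.09684567]
204.98045089659868 69.32402196924313
spool [0.53267377 0.25966068 0.102     ] tape [0.53368132 0.25933354 0.047     ] tin [0.48522943 0.14199094 0.045     ]
spoolscene [0.52949393 0.26149223 0.102     ]
```

```bash
python3 -c "
from h import *
go(.532,.260,.16,-20.7)"
```

```text
t 3.15 pos [0.4696 0.1928 0.2989] open 0.996 F [-0.2 -0.7  0.6] tr [0.1159 0.0389 0.1852] tw [-0.0002 -0.0002 -0.061 ] rows 2.7
```

Call:
arm_command(steps=[{"translation": [0.116,0.038,0.185],"twist": [0,0,-0.062],"fingers": 1},{"translation": [0.116,0.038,0.185],"twist": [0,0,-0.062],"fingers": 1},{"translation": [0.116,0.038,0.185],"twist": [0,0,-0.062],"fingers": 1},{"translation": [0.116,0.038,0.185],"twist": [0,0,-0.062],"fingers": 1},{"translation": [0.116,0.038,0.185],"twist": [0,0,-0.062],"fingers": 1}])

```text
time: 3.78
eef_pos: [0.5312, 0.2616, 0.1614]
tcp_rot: [0.822, 0.57, 0.001, 0.0]
contact_force: [1.2, -0.7, 1.0]
opening: 1.001
finger_force: 0.0
```

```bash
cat >> h.py <<'E'
def avg(n=5):
    L=[]
    for i in range(n):
        s=get_state();L.append(s);p=read_camera('wrist')
    s=dict(s);s['eef_pos']=np.mean([q['eef_pos'] for q in L],0);s['std']=np.std([q['eef_pos'] for q in L],0)
    s['tcp_rot']=Ro.from_quat([q['tcp_rot'] for q in L]).mean().as_quat()
    return s,p
E
python3 - <<'E'
from h import *
s,p=avg();save(p,'w2.png');print(s['std'])
go(.532,.260,.060,-20.7,s)
print(pix(p,(.532,.26,.102),s),pix(p,(.532,.26,.047),s))
E
```

```text
[0.00028646 0.00024815 0.00047407]
t 3.98 pos [0.5317 0.2612 0.1623] open 1.002 F [ 0.6 -0.8  0. ] tr [-0.0017  0.0006  0.1364] tw [ 0.0026 -0.0019  0.0021] rows 1.6
[229.51193999 274.84107664] [206.30978809 274.39199013]
```

View pics/w2.png

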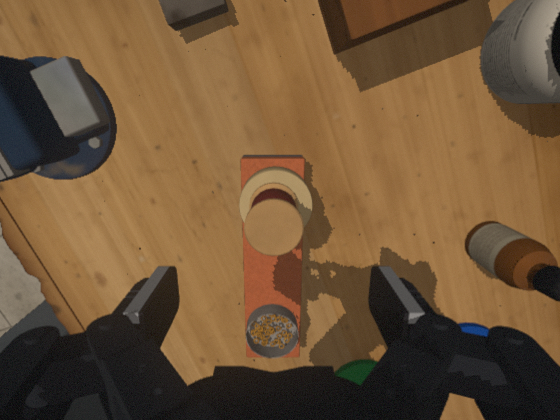

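Call:
arm_command(steps=[{"translation": [0.001,0,0.136],"twist": [0,0,0],"fingers": 1},{"translation": [0.001,0,0.136],"twist": [0,0,0],"fingers": 1},{"translation": [0.001,0,0.136],"twist": [0,0,0],"fingers": 1},{"translation": [0.001,0,0.136],"twist": [0,0,0],"fingers": -1},{"translation": [0.001,0,0.136],"twist": [0,0,0],"fingers": -1}], grip_force=40)

```text
time: 4.65
eef_pos: [0.5336, 0.2621, 0.0611]
tcp_rot: [0.822, 0.569, 0.003, 0.001]
contact_force: [-0.1, -0.4, -0.2]
opening: 0.606
finger_force: 0.0
```

Call:
arm_command(steps=[{"translation": [0,0,0],"twist": [0,0,0],"fingers": -1},{"translation": [0,0,0],"twist": [0,0,0],"fingers": -1},{"translation": [0,0,0],"twist": [0,0,0],"fingers": -1},{"translation": [0,0,0],"twist": [0,0,0],"fingers": -1},{"translation": [0,0,0],"twist": [0,0,0],"fingers": -1}])

```text
time: 5.28
eef_pos: [0.5332, 0.262, 0.0608]
tcp_rot: [0.822, 0.569, 0.002, 0.001]
contact_force: [-0.8, -0.5, 6.3]
opening: 0.462
finger_force: 40.3
```

Run:
```python
from h import *
s,p=avg();print(s['finger_force'],s['std']);go(.440,.004,.15,-20.7,s)
```

```text
40.2997612953186 [1.60101097e-05 5.71697521e-06 1.73441166e-05]
t 5.47 pos [0.5332 0.262  0.0607] open 0.46 F [-1.7  0.4  6.4] tr [-0.3654  0.0053 -0.1199] tw [ 0.0031 -0.0023  0.0012] rows 4.6
```

Call:
arm_command(steps=[{"translation": [0,0,-0.06],"twist": [0,0,0],"fingers": -1},{"translation": [0,0,-0.12],"twist": [0,0,0],"fingers": -1},{"translation": [-0.08,0.001,-0.12],"twist": [0,0,0],"fingers": -1},{"translation": [-0.16,0.002,-0.12],"twist": [0,0,0],"fingers": -1},{"translation": [-0.24,0.003,-0.12],"twist": [0,0,0],"fingers": -1}])

```text
time: 6.15
eef_pos: [0.4695, 0.091, 0.1486]
tcp_rot: [0.822, 0.57, 0.001, 0.001]
contact_force: [1.0, -0.7, -0.6]
opening: 0.455
finger_force: 40.4
```

Run:
```python
from h import *
go(.439,.004,.10,-20.7)
```

```text
t 6.15 pos [0.4695 0.091  0.1486] open 0.455 F [ 1.  -0.7 -0.6] tr [-0.1229  0.0025  0.0648] tw [ 0.0014 -0.0002  0.0023] rows 1.7
```

Call:
arm_command(steps=[{"translation": [-0.08,0.002,0],"twist": [0,0,0],"fingers": -1},{"translation": [-0.122,0.002,0.04],"twist": [0,0,0],"fingers": -1},{"translation": [-0.122,0.002,0.064],"twist": [0,0,0],"fingers": -1},{"translation": [-0.122,0.002,0.064],"twist": [0,0,0],"fingers": -1},{"translation": [-0.122,0.002,0.064],"twist": [0,0,0],"fingers": -1}])

```text
time: 6.78
eef_pos: [0.4401, 0.0062, 0.101]
tcp_rot: [0.822, 0.569, 0.001, 0.001]
contact_force: [1.6, 0.5, 0.2]
opening: 0.459
finger_force: 40.4
```

Run:
```python
from h import *
s,p=avg();save(p,'w3.png');go(.439,.004,.016,-20.7,s)
p=read_camera('scene');q=p['pixels'][150:370,150:420,::-1];cv2.imwrite('pics/s3.png',cv2.resize(q,None,fx=2.5,fy=2.5,interpolation=cv2.INTER_CUBIC))
for n,z,q in (('blue_dish',.004,(.66,.0,0)),('green_dish',.004,(.55,0,0)),('stone',.028,(.5,.21,.028)),('tape',.047,(.53,.26,.047)),('tin',.045,(.483,.142,.045))): fit(p,n,z,q)
```

```text
t 6.97 pos [0.4402 0.0063 0.1011] open 0.453 F [ 0.4 -0.5 -0.1] tr [-0.0035 -0.0006  0.1135] tw [ 0.0018 -0.0003  0.002 ] rows 1.4
blue_dish rect [664.4   7.8] [80.6 79.8] 25.2 circ [664.4   8.2] 42.0
green_dish rect [547.2   6. ] [72.4 72.3] 25.1 circ [548.1   6.2] 37.7
stone rect [488.5 216.5] [204.6  48.6] 57.8 circ [505.2 206. ] 102.3
tape rect [534.7 260.3] [57.7 58.4] 75.8 circ [534.9 259.8] 30.7
tin rect [494.1 134.7] [45.9 26.1] 45.3 circ [488.1 140.8] 23.2
```

View pics/s3.png

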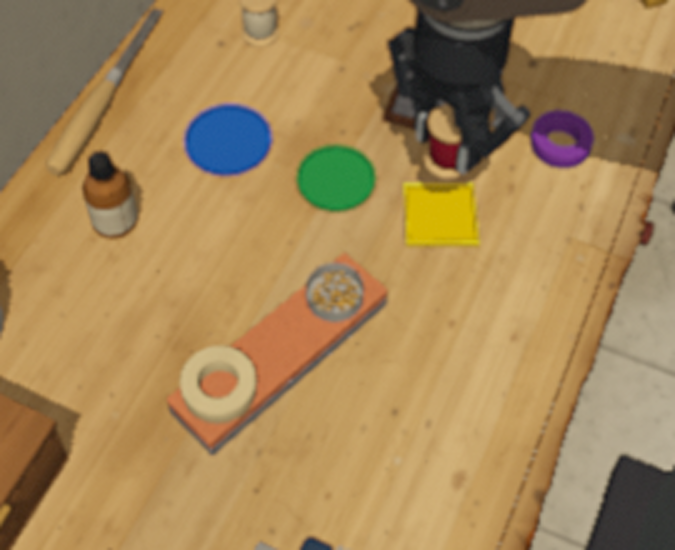

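View pics/w3.png

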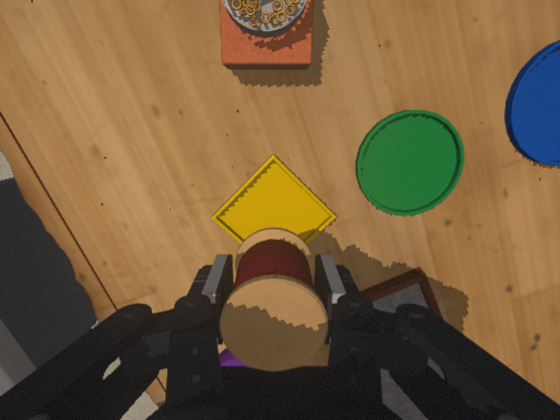

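Call:
arm_command(steps=[{"translation": [-0.002,0,0.06],"twist": [0,0,0],"fingers": -1},{"translation": [-0.002,0,0.1],"twist": [0,0,0],"fingers": -1},{"translation": [-0.002,0,0.113],"twist": [0,0,0],"fingers": -1},{"translation": [-0.002,0,0.113],"twist": [0,0,0],"fingers": -1},{"translation": [-0.002,0,0.113],"twist": [0,0,0],"fingers": -1}])

```text
time: 7.7
eef_pos: [0.4397, 0.0046, 0.0161]
tcp_rot: [0.822, 0.569, 0.001, 0.001]
contact_force: [0.5, -0.4, -0.4]
opening: 0.464
finger_force: 40.7
```

Call:
arm_command(steps=[{"translation": [0,0,0],"twist": [0,0,0],"fingers": -1},{"translation": [0,0,0],"twist": [0,0,0],"fingers": -0.02},{"translation": [0,0,0],"twist": [0,0,0],"fingers": 0.1},{"translation": [0,0,0],"twist": [0,0,0],"fingers": 1},{"translation": [0,0,0],"twist": [0,0,0],"fingers": 1}])

```text
time: 8.32
eef_pos: [0.4388, 0.0047, 0.0153]
tcp_rot: [0.822, 0.569, -0.0, -0.0]
contact_force: [0.4, -0.4, 0.0]
opening: 0.948
finger_force: 0.0
```

Run:
```python
from h import *
s,p=avg();go(.533,.2595,.12,-20.7,s)
```

```text
t 8.53 pos [0.4388 0.0047 0.0153] open 0.997 F [0.2 0.8 0.4] tr [ 0.3622 -0.0022 -0.1396] tw [-0.      0.      0.0012] rows 4.7
```

Call:
arm_command(steps=[{"translation": [0,0,-0.07],"twist": [0,0,0],"fingers": 1},{"translation": [0,0,-0.14],"twist": [0,0,0],"fingers": 1},{"translation": [0.08,0,-0.14],"twist": [0,0,0],"fingers": 1},{"translation": [0.16,-0.001,-0.14],"twist": [0,0,0],"fingers": 1},{"translation": [0.24,-0.002,-0.14],"twist": [0,0,0],"fingers": 1}])

```text
time: 9.2
eef_pos: [0.5015, 0.1753, 0.1209]
tcp_rot: [0.822, 0.569, 0.001, 0.0]
contact_force: [0.2, -0.6, 1.1]
opening: 0.997
finger_force: 0.0
```

Call:
arm_command(steps=[{"translation": [0.07,0,0],"twist": [0,0,0],"fingers": 1},{"translation": [0.13,0,0],"twist": [0,0,0],"fingers": 1},{"translation": [0.13,0,0],"twist": [0,0,0],"fingers": 1},{"translation": [0.13,0,0],"twist": [0,0,0],"fingers": 1},{"translation": [0.13,0,0],"twist": [0,0,0],"fingers": 1}])

```text
time: 9.82
eef_pos: [0.5348, 0.2638, 0.1201]
tcp_rot: [0.823, 0.569, -0.0, -0.0]
contact_force: [0.4, 0.1, -0.0]
opening: 1.005
finger_force: 0.0
```

Run:
```python
from h import *
s,p=avg();save(p,'w4.png');go(.533,.2595,.037,-20.7,s)
print(pix(p,(.533,.2595,.047),s)); fit(p,'tape',.047,(.533,.26,.047),s); fit(p,'stone',.028,(.508,.198,.028),s)
P=read_camera('scene')
for n in ('red_spool','yellow_tray'): print(n,[(round(d['conf'],2),np.round(d['point']),world(P,d['point'],.03 if n[0]=='r' else .002)) for d in recognise(P,n)[:2]])
```

```text
t 10.03 pos [0.535  0.2639 0.1203] open 0.999 F [-0.4 -0.3  0.1] tr [-0.0064 -0.0004  0.1111] tw [-0.0002  0.0003 -0.0001] rows 1.3
[227.91916877 273.63156597]
tape none
stone rect [502.9 186.9] [108.   54.1] 69.4 circ [502.4 187.1] 60.1
red_spool [(0.6, array([228., 326.]), array([0.44136262, 0.0010865 , 0.03      ]))]
yellow_tray [(0.72, array([267., 283.]), array([0.49555395, 0.12269274, 0.002     ])), (0.61, array([240., 322.]), array([0.44435842, 0.01797964, 0.002     ]))]
```

View pics/w4.png

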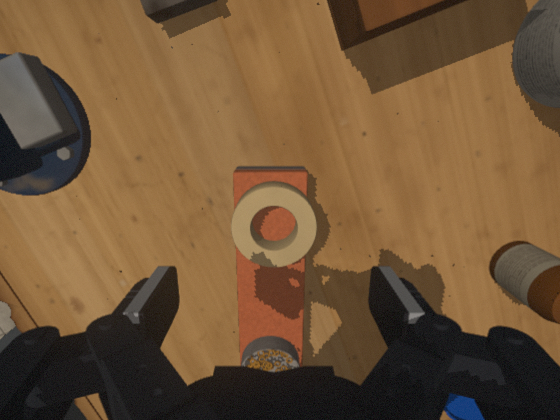

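Call:
arm_command(steps=[{"translation": [-0.0025,0,0.07],"twist": [0,0,0],"fingers": 1},{"translation": [-0.0025,0,0.111],"twist": [0,0,0],"fingers": 1},{"translation": [-0.0025,0,0.111],"twist": [0,0,0],"fingers": 1},{"translation": [-0.0025,0,0.111],"twist": [0,0,0],"fingers": -1},{"translation": [-0.0025,0,0.111],"twist": [0,0,0],"fingers": -1}])

```text
time: 10.85
eef_pos: [0.5365, 0.2638, 0.04]
tcp_rot: [0.822, 0.569, 0.002, 0.001]
contact_force: [-1.2, 0.0, 1.4]
opening: 0.665
finger_force: 42.2
```

Call:
arm_command(steps=[{"translation": [0,0,0],"twist": [0,0,0],"fingers": -1},{"translation": [0,0,0],"twist": [0,0,0],"fingers": -1},{"translation": [0,0,0],"twist": [0,0,0],"fingers": -1},{"translation": [0,0,0],"twist": [0,0,0],"fingers": -1},{"translation": [0,0,0],"twist": [0,0,0],"fingers": -1}])

```text
time: 11.48
eef_pos: [0.5365, 0.2638, 0.04]
tcp_rot: [0.822, 0.569, 0.002, 0.001]
contact_force: [-0.7, -0.1, 6.8]
opening: 0.665
finger_force: 41.9
```

Run:
```python
from h import *
s,p=avg();print(s['finger_force']);go(.664,.008,.12,-20.7,s);go(s['eef_pos'][0],s['eef_pos'][1],.15,-20.7,s)
```

```text
41.949800668536454
t 11.68 pos [0.5364 0.2638 0.04  ] open 0.665 F [-1.2 -0.4  6.3] tr [-0.259   0.2797 -0.1063] tw [ 0.0036 -0.0027  0.0013] rows 4.7
t 11.68 pos [0.5364 0.2638 0.04  ] open 0.665 F [-1.2 -0.4  6.3] tr [ 0.0004  0.0006 -0.1467] tw [ 0.0036 -0.0027  0.0013] rows 1.8
```

Run:
```python
from h import *
p=read_camera('wrist');q=read_camera('side')
u=np.hstack([p['pixels'][150:400,150:400],q['pixels'][220:380,140:300][:, :].repeat(1,0)[:160]if 0 else cv2.resize(q['pixels'][220:380,140:300],(250,250),interpolation=cv2.INTER_CUBIC)])
cv2.imwrite('pics/c5.png',cv2.resize(u[:,:,::-1],None,fx=1.6,fy=1.6))
```

```text
(no output)
```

View pics/c5.png

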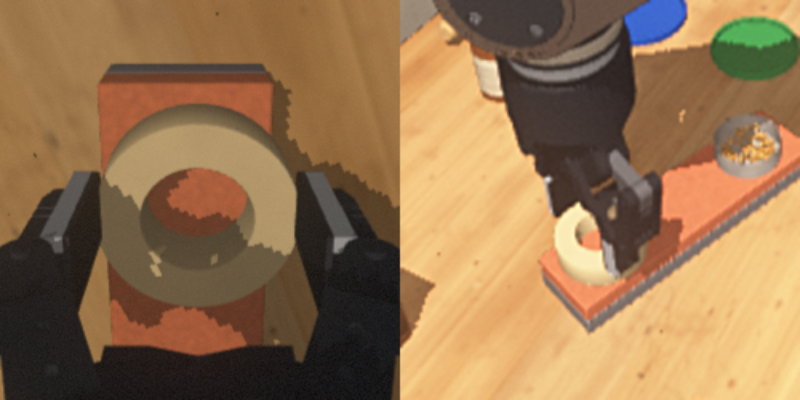

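Call:
arm_command(steps=[{"translation": [0,0,0],"twist": [0,0,0],"fingers": 1},{"translation": [0,0,0.007],"twist": [0,0,0],"fingers": 1},{"translation": [0.001,0,0.008],"twist": [0,0,0],"fingers": 1},{"translation": [0.002,0,0.008],"twist": [0,0,0],"fingers": -1},{"translation": [0.002,0,0.008],"twist": [0,0,0],"fingers": -1}])

```text
time: 12.45
eef_pos: [0.5356, 0.2648, 0.0317]
tcp_rot: [0.822, 0.569, 0.0, 0.0]
contact_force: [0.0, -0.6, -0.3]
opening: 0.686
finger_force: 42.8
```

Call:
arm_command(steps=[{"translation": [0,0,0],"twist": [0,0,0],"fingers": -1},{"translation": [0,0,0],"twist": [0,0,0],"fingers": -1},{"translation": [0,0,0],"twist": [0,0,0],"fingers": -1},{"translation": [0,0,-0.01],"twist": [0,0,0],"fingers": -1},{"translation": [0,0,-0.02],"twist": [0,0,0],"fingers": -1}])

```text
time: 13.08
eef_pos: [0.5345, 0.2644, 0.0461]
tcp_rot: [0.822, 0.569, -0.001, -0.0]
contact_force: [-1.1, 0.7, -0.8]
opening: 0.685
finger_force: 42.9
```

Run:
```python
from h import *
p=read_camera('wrist');q=read_camera('side')
print(get_state())
u=np.hstack([p['pixels'][150:400,150:400],cv2.resize(q['pixels'][220:380,140:300],(250,250),interpolation=cv2.INTER_CUBIC)])
cv2.imwrite('pics/c6.png',cv2.resize(u[:,:,::-1],None,fx=1.6,fy=1.6))
```

```text
{'time': 13.175, 'qpos': array([ 2.89415379e-01,  3.33017546e-01,  1.88667632e+00, -4.57897309e-05,
        9.20014368e-01,  6.49458386e-01]), 'dq': array([ 2.26903474e-04,  1.01249543e-02,  7.96728203e-03,  1.82116490e-03,
       -1.04098293e-02, -4.90790916e-05]), 'joint_efforts': array([ 6.76182727e-02, -3.69739544e+01, -2.36808997e+01, -7.35477406e-04,
        6.87073963e-02,  4.81810730e-05]), 'eef_pos': array([0.53568731, 0.2647839 , 0.04728251]), 'tcp_rot': array([8.22279561e-01, 5.69082978e-01, 8.89905861e-04, 3.10099694e-04]), 'contact_force': array([-0.36586235,  0.4281167 , -0.90815012]), 'wrist_torque': array([ 0.02899195, -0.01478828,  0.03992517]), 'finger_force': 42.90703784732614, 'opening': 0.6883923976107367}
```

View pics/c6.png

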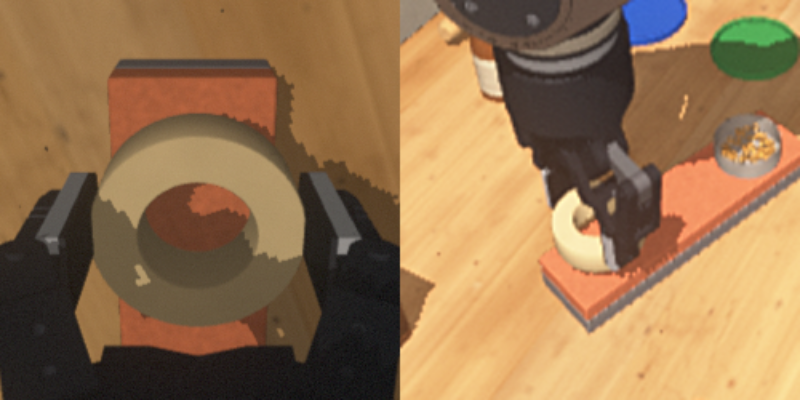

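Run:
```python
from h import *
go(.664,.0095,.16,-20.7)
```

```text
t 13.18 pos [0.5357 0.2648 0.0473] open 0.688 F [-0.4  0.4 -0.9] tr [-0.2581  0.2803 -0.1502] tw [ 0.0015 -0.0011  0.0012] rows 4.9
```

Call:
arm_command(steps=[{"translation": [0,0,-0.08],"twist": [0,0,0],"fingers": -1},{"translation": [0,0,-0.15],"twist": [0,0,0],"fingers": -1},{"translation": [-0.055,0.06,-0.15],"twist": [0,0,0],"fingers": -1},{"translation": [-0.11,0.12,-0.15],"twist": [0,0,0],"fingers": -1},{"translation": [-0.165,0.18,-0.15],"twist": [0,0,0],"fingers": -1}])

```text
time: 13.8
eef_pos: [0.6183, 0.0998, 0.1589]
tcp_rot: [0.822, 0.569, 0.0, 0.0]
contact_force: [0.3, 0.2, -0.7]
opening: 0.686
finger_force: 43.5
```

Call:
arm_command(steps=[{"translation": [-0.05,0.05,0],"twist": [0,0,0],"fingers": -1},{"translation": [-0.093,0.1,0],"twist": [0,0,0],"fingers": -1},{"translation": [-0.093,0.1,0.06],"twist": [0,0,0],"fingers": -1},{"translation": [-0.093,0.1,0.1],"twist": [0,0,0],"fingers": -1},{"translation": [-0.093,0.1,0.1],"twist": [0,0,0],"fingers": -1}])

```text
time: 14.42
eef_pos: [0.6606, 0.0097, 0.0797]
tcp_rot: [0.822, 0.569, -0.003, -0.003]
contact_force: [-0.5, 0.9, -0.4]
opening: 0.686
finger_force: 43.5
```

Run:
```python
from h import *
s,p=avg();save(p,'w7.png');go(.664,.008,.009,-20.7,s)
fit(p,'blue_dish',.006,(.664,.008,.0),s);fit(p,'green_dish',.006,(.547,.006,.0),s)
```

```text
t 14.62 pos [0.6632 0.0096 0.0835] open 0.688 F [ 0.3 -0.2 -1.7] tr [-0.0016  0.0018  0.0994] tw [-0.0007  0.0002  0.0013] rows 1.2
blue_dish rect [664.5  23.9] [54.6 85.8] 78.8 circ [661.5   8.9] 43.0
green_dish rect [542.4  10.5] [76.4 66.3] 20.3 circ [543.9   6.6] 38.7
```

View pics/w7.png

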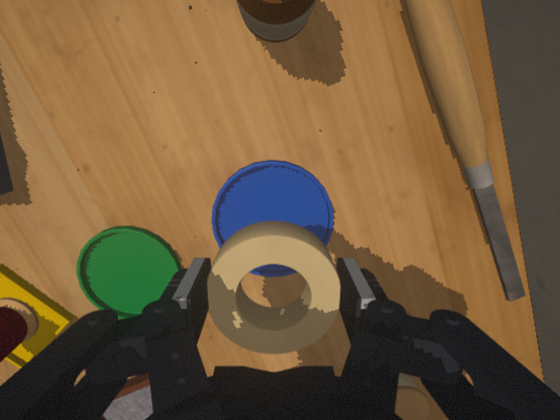

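Run:
```python
from h import *
s,p=avg(2)
for n,rc,z in (('dish',(217.5,273),.008),('dishL',(217.5,212),.008),('dishR',(217.5,334.5),.008),('dishtop',(160,272),.008),('L',(287,207.5),.0985),('R',(287,341),.0985),('top',(220.5,273),.0985)): print(n,world(p,rc,z,s)*1000)
print('hole',world(p,(289,273),.09,s))
R=tgt(-20.7)
for q in ('dishL','x'): pass
t=world(p,(160,272),.008,s)[:2]; print('dish c from top',t-R[:2,0]*.044)
t=world(p,(220.5,273),.0985,s)[:2]; print('tape c from top',t-R[:2,0]*.0305)
print(s['eef_pos'])
```

```text
dish [664.90443878  11.02864966   8.        ]
dishL [624.19705824  26.37299334   8.        ]
dishR [706.00313623  -4.46544168   8.        ]
dishtop [678.70037608  49.64385585   8.        ]
L [636.0043434   18.65906021  98.5       ]
R [692.32029346  -2.62940933  98.5       ]
top [674.75639947  37.86324415  98.5       ]
hole [0.66150735 0.00256753 0.09      ]
dish c from top [0.66314748 0.00848432]
tape c from top [0.66397542 0.0093322 ]
[0.66479393 0.00954881 0.08599484]
```

Call:
arm_command(steps=[{"translation": [-0.001,0,0.06],"twist": [0,0,0],"fingers": -1},{"translation": [-0.001,0,0.09],"twist": [0,0,0],"fingers": -1},{"translation": [-0.001,0,0.09],"twist": [0,0,0],"fingers": -1},{"translation": [-0.001,0,0.09],"twist": [0,0,0],"fingers": -1},{"translation": [-0.001,0,0.09],"twist": [0,0,0],"fingers": -1}])

```text
time: 15.4
eef_pos: [0.6646, 0.0087, 0.0181]
tcp_rot: [0.822, 0.569, 0.001, 0.001]
contact_force: [0.7, 0.6, 0.2]
opening: 0.68
finger_force: 43.5
```

Run:
```python
from h import *
s,p=avg(6);print(s['std']);go(.6635,.0085,.009,-20.7,s)
```

```text
[3.89613756e-04 5.18282558e-05 4.71964103e-04]
t 15.65 pos [0.664  0.0087 0.0174] open 0.683 F [ 0.6 -0.  -1.3] tr [-0.0005 -0.0006  0.0112] tw [ 0.002  -0.0005  0.0012] rows 0.1
```

Call:
arm_command(steps=[{"translation": [0,0,0.011],"twist": [0,0,0],"fingers": -1},{"translation": [0,0,0.011],"twist": [0,0,0],"fingers": -1},{"translation": [0,0,0.011],"twist": [0,0,0],"fingers": 0.42},{"translation": [0,0,0.011],"twist": [0,0,0],"fingers": 0.5},{"translation": [0,0,0.011],"twist": [0,0,0],"fingers": 0.7}])

```text
time: 16.32
eef_pos: [0.6634, 0.0088, 0.0082]
tcp_rot: [0.822, 0.569, 0.0, 0.0]
contact_force: [-0.6, 0.4, -0.8]
opening: 0.842
finger_force: 0.0
```

Call:
arm_command(steps=[{"translation": [0,0,0],"twist": [0,0,0],"fingers": 1},{"translation": [0,0,0],"twist": [0,0,0],"fingers": 1},{"translation": [0,0,-0.07],"twist": [0,0,0],"fingers": 1},{"translation": [0,0,-0.13],"twist": [0,0,0],"fingers": 1},{"translation": [0,0,-0.19],"twist": [0,0,0],"fingers": 1}])

```text
time: 16.95
eef_pos: [0.663, 0.0088, 0.1518]
tcp_rot: [0.822, 0.569, 0.0, 0.0]
contact_force: [0.7, 0.2, 1.0]
opening: 0.997
finger_force: 0.0
```

Run:
```python
from h import *
s,p=avg(3);save(p,'w8.png');go(.484,.140,.12,-20.7,s)
P=read_camera('scene');fit(P,'tape',.021,(.664,.008,.02));fit(P,'blue_dish',.004,(.664,.008,.02));fit(p,'tape',.021,(.664,.008,.02),s);fit(p,'blue_dish',.006,(.664,.008,.0),s)
```

```text
t 17.05 pos [0.6657 0.0086 0.1567] open 0.997 F [1.  0.5 1. ] tr [ 0.0786 -0.2889  0.0467] tw [ 0.0079 -0.0018  0.0013] rows 3.6
tape rect [660.7   4.8] [56.9 56.3] 59.5 circ [659.2   3.5] 31.3
blue_dish rect [661.9  17.1] [82.1 63. ] 16.9 circ [664.5   9.2] 41.8
tape none
blue_dish rect [660.6   1.3] [26.2 22.6] 48.8 circ [659.5   1.7] 13.9
```

View pics/w8.png

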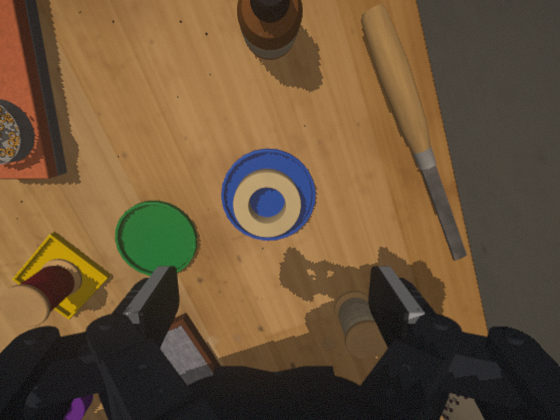

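Call:
arm_command(steps=[{"translation": [0.02,-0.07,0],"twist": [0,0,0],"fingers": 1},{"translation": [0.04,-0.14,0],"twist": [0,0,0],"fingers": 1},{"translation": [0.06,-0.21,0],"twist": [0,0,0],"fingers": 1},{"translation": [0.079,-0.288,0.046],"twist": [0,0,0],"fingers": 1},{"translation": [0.079,-0.288,0.046],"twist": [0,0,0],"fingers": 1}])

```text
time: 17.77
eef_pos: [0.4748, 0.1415, 0.1102]
tcp_rot: [0.821, 0.57, -0.005, -0.003]
contact_force: [0.5, -0.9, 0.9]
opening: 0.997
finger_force: 0.0
```

Run:
```python
from h import *
s,p=avg(6);save(p,'w9.png');print(s['std']);go(.485,.141,.033,-20.7,s)
print(pix(p,(.485,.141,.045),s));fit(p,'stone',.028,(.508,.198,.028),s)
print(recognise(p,'eyelet_tin'))
```

```text
[0.00317739 0.0006283  0.00230872]
t 18.02 pos [0.48   0.1406 0.1139] open 0.998 F [ 0.1  0.2 -0.5] tr [0.0031 0.0064 0.1078] tw [-0.0033  0.0017  0.002 ] rows 1.3
[220.42879757 280.91700355]
stone rect [505.5 205.7] [138.9  53.6] 69.5 circ [505.4 205.8] 74.2
[{'point': [219.3, 276.8], 'conf': 0.92}]
```

View pics/w9.png

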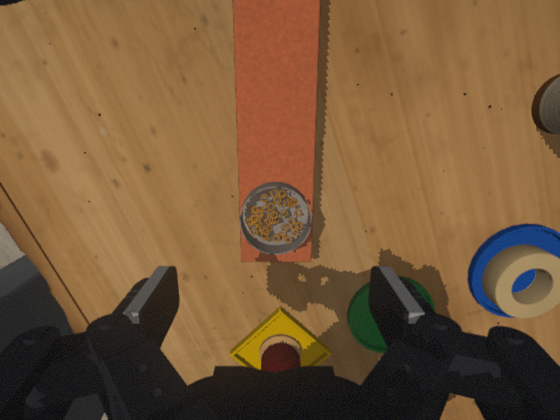

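Run:
```python
from h import *
s,p=avg(4);print(s['std']);d=recognise(p,'eyelet_tin');print(d);w=world(p,d[0]['point'],.044,s);print(w)
go(w[0],w[1],.033,-20.7,s)
```

```text
[2.91002378e-04 6.83565389e-05 1.43009172e-04]
[{'point': [219.9, 274.4], 'conf': 0.81}]
[0.48408992 0.14104179 0.044     ]
t 18.27 pos [0.4832 0.1398 0.1165] open 0.999 F [ 0.2 -0.1  0.1] tr [0.0019 0.0003 0.1114] tw [ 0.0013 -0.0006  0.0001] rows 1.3
```

Call:
arm_command(steps=[{"translation": [0.002,0,0.07],"twist": [0,0,0],"fingers": 1},{"translation": [0.002,0,0.11],"twist": [0,0,0],"fingers": 1},{"translation": [0.002,0,0.11],"twist": [0,0,0],"fingers": 1},{"translation": [0.002,0,0.11],"twist": [0,0,0],"fingers": -1},{"translation": [0.002,0,0.11],"twist": [0,0,0],"fingers": -1}])

```text
time: 19.0
eef_pos: [0.4841, 0.1419, 0.0353]
tcp_rot: [0.822, 0.569, 0.002, 0.001]
contact_force: [4.3, -1.7, 0.2]
opening: 0.603
finger_force: 0.7
```

Call:
arm_command(steps=[{"translation": [0,0,0],"twist": [0,0,0],"fingers": -1},{"translation": [0,0,0],"twist": [0,0,0],"fingers": -1},{"translation": [0,0,0],"twist": [0,0,0],"fingers": -1},{"translation": [0,0,-0.01],"twist": [0,0,0],"fingers": -1},{"translation": [0,0,-0.02],"twist": [0,0,0],"fingers": -1}])

```text
time: 19.62
eef_pos: [0.4822, 0.1418, 0.0488]
tcp_rot: [0.822, 0.569, -0.0, -0.0]
contact_force: [-0.1, 0.0, -0.4]
opening: 0.559
finger_force: 41.4
```

Run:
```python
from h import *
s,p=avg(4);q=read_camera('side');go(.547,.006,.10,-20.7,s)
u=np.hstack([p['pixels'][150:400,150:400],cv2.resize(q['pixels'][200:360,180:340],(250,250),interpolation=cv2.INTER_CUBIC)])
cv2.imwrite('pics/c10.png',cv2.resize(u[:,:,::-1],None,fx=1.6,fy=1.6))
```

```text
t 19.77 pos [0.4827 0.1418 0.0492] open 0.558 F [-1.1 -0.1 -1.4] tr [-0.1393  0.1441 -0.0676] tw [ 0.001  -0.0005  0.0012] rows 2.5
```

View pics/c10.png

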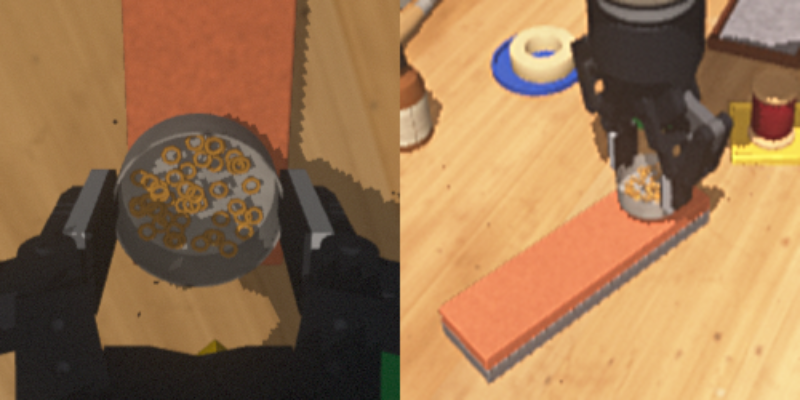

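Call:
arm_command(steps=[{"translation": [0,0,-0.07],"twist": [0,0,0],"fingers": -1},{"translation": [-0.05,0.05,-0.067],"twist": [0,0,0],"fingers": -1},{"translation": [-0.1,0.1,-0.067],"twist": [0,0,0],"fingers": -1},{"translation": [-0.139,0.144,-0.067],"twist": [0,0,0],"fingers": -1},{"translation": [-0.139,0.144,-0.067],"twist": [0,0,0],"fingers": -1}])

```text
time: 20.5
eef_pos: [0.5479, 0.0036, 0.0985]
tcp_rot: [0.823, 0.567, 0.0, 0.0]
contact_force: [-0.2, -0.1, -1.6]
opening: 0.562
finger_force: 41.8
```

Call:
arm_command(steps=[{"translation": [0,0,0.06],"twist": [0,0,0],"fingers": -1},{"translation": [0,0,0.1],"twist": [0,0,0],"fingers": -1},{"translation": [0,0,0.1],"twist": [0,0,0],"fingers": -1},{"translation": [0,0,0.1],"twist": [0,0,0],"fingers": -1},{"translation": [0,0,0.1],"twist": [0,0,0],"fingers": -1}])

```text
time: 21.12
eef_pos: [0.5481, 0.0062, 0.0254]
tcp_rot: [0.822, 0.569, 0.001, 0.001]
contact_force: [0.4, 0.3, -0.1]
opening: 0.557
finger_force: 41.8
```

Run:
```python
from h import *
s,p=avg(6);print(s['std']);go(.547,.006,.011,-20.7,s)
```

```text
[3.16758549e-04 5.08470479e-05 3.88233731e-04]
t 21.38 pos [0.5477 0.0061 0.0249] open 0.555 F [-0.9  0.9 -0. ] tr [-0.0005 -0.0008  0.0186] tw [ 0.0023 -0.0005  0.0013] rows 0.2
```

Call:
arm_command(steps=[{"translation": [0,-0.001,0.0185],"twist": [0,0,0],"fingers": -1},{"translation": [0,-0.001,0.0185],"twist": [0,0,0],"fingers": -1},{"translation": [0,-0.001,0.0185],"twist": [0,0,0],"fingers": -1},{"translation": [0,-0.001,0.0185],"twist": [0,0,0],"fingers": 0.18},{"translation": [0,-0.001,0.0185],"twist": [0,0,0],"fingers": 0.4}])

```text
time: 22.05
eef_pos: [0.5456, 0.0065, 0.0093]
tcp_rot: [0.822, 0.569, -0.0, -0.0]
contact_force: [-0.5, 0.7, 0.2]
opening: 0.704
finger_force: 0.0
```

Call:
arm_command(steps=[{"translation": [0,0,0],"twist": [0,0,0],"fingers": 0.6},{"translation": [0,0,0],"twist": [0,0,0],"fingers": 1},{"translation": [0,0,-0.07],"twist": [0,0,0],"fingers": 1},{"translation": [0,0,-0.15],"twist": [0,0,0],"fingers": 1},{"translation": [0,0,-0.2],"twist": [0,0,0],"fingers": 1}])

```text
time: 22.68
eef_pos: [0.5472, 0.0062, 0.1632]
tcp_rot: [0.822, 0.569, 0.002, 0.001]
contact_force: [0.6, 0.4, 0.8]
opening: 0.999
finger_force: 0.0
```

Run:
```python
from h import *
s,p=avg(4);save(p,'w11.png');go(.508,.200,.12,-20.6,s)
P=read_camera('scene');fit(P,'stone',.028,(.508,.2,.028));fit(P,'tin',.019,(.547,.006,.02))
```

```text
t 22.82 pos [0.5486 0.0061 0.165 ] open 1.001 F [-0.2 -0.4 -0.5] tr [ 0.2229 -0.1422  0.0592] tw [ 0.008  -0.0015 -0.0004] rows 3.3
stone rect [486.2 219.9] [203.3  48.1] 55.5 circ [504.7 207.2] 101.6
tin rect [544.4   9.2] [45.3 56.7] 25.1 circ [543.7   9.7] 29.4
```

View pics/w11.png

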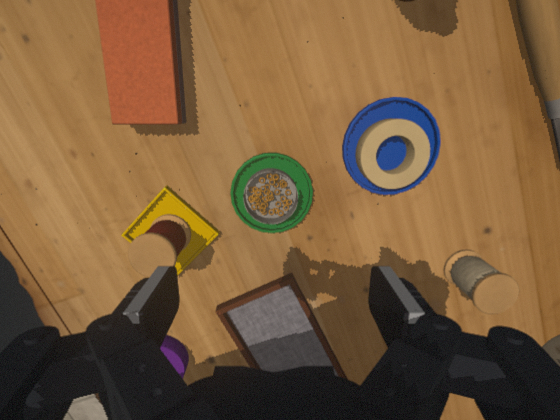

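Call:
arm_command(steps=[{"translation": [0.06,-0.036,-0.02],"twist": [0,0,0],"fingers": 1},{"translation": [0.12,-0.072,-0.06],"twist": [0,0,0],"fingers": 1},{"translation": [0.18,-0.108,-0.1],"twist": [0,0,0],"fingers": 1},{"translation": [0.19,-0.14,-0.1],"twist": [0,0,0],"fingers": 1},{"translation": [0.19,-0.14,-0.1],"twist": [0,0,0],"fingers": 1}])

```text
time: 23.55
eef_pos: [0.4956, 0.1772, 0.232]
tcp_rot: [0.822, 0.57, -0.002, -0.001]
contact_force: [0.1, -0.5, -0.3]
opening: 0.997
finger_force: 0.0
```

Run:
```python
from h import *
avg(4);s,p=avg(4);print(s['std']);fit(p,'stone',.028,(.507,.2,.028),s)
go(.507,.2,.014,-20.6,s);fit(p,'green_dish',.004,(.547,.006,0),s)
```

```text
[0.00020325 0.00011248 0.00039236]
stone rect [507.3 199.4] [202.9  54.2] 69.4 circ [506.9 199.5] 104.6
t 23.9 pos [0.498  0.1756 0.2335] open 1.003 F [0.5 0.9 0.1] tr [3.500e-02 2.000e-04 2.926e-01] tw [-0.0015  0.0011 -0.0022] rows 3.5
green_dish rect [514.2   6.3] [35.4 13. ] 82.0 circ [517.    5.7] 17.8
```

Call:
arm_command(steps=[{"translation": [0.035,0,0.08],"twist": [0,0,0],"fingers": 1},{"translation": [0.035,0,0.16],"twist": [0,0,0],"fingers": 1},{"translation": [0.035,0,0.24],"twist": [0,0,0],"fingers": 1},{"translation": [0.035,0,0.294],"twist": [0,0,0],"fingers": 1},{"translation": [0.035,0,0.294],"twist": [0,0,0],"fingers": 1}], grip_force=100)

```text
time: 24.58
eef_pos: [0.5041, 0.2003, 0.0104]
tcp_rot: [0.822, 0.569, -0.004, -0.002]
contact_force: [0.1, 0.2, -0.2]
opening: 1.0
finger_force: 0.0
```

Run:
```python
from h import *
avg(3);s,p=avg(4);print(s['std']);go(.5073,.1994,.0115,-20.6,s)
```

```text
[1.51944571e-04 7.02624069e-05 2.16641646e-04]
t 24.88 pos [0.5094 0.2016 0.0168] open 1.001 F [0.2 0.3 0.5] tr [-0.0038 -0.0016  0.007 ] tw [ 0.0039 -0.0024 -0.0006] rows 0.1
```

Call:
arm_command(steps=[{"translation": [-0.003,-0.0015,0.006],"twist": [0,0,0],"fingers": 1},{"translation": [-0.003,-0.0015,0.006],"twist": [0,0,0],"fingers": -1},{"translation": [-0.003,-0.0015,0.006],"twist": [0,0,0],"fingers": -1},{"translation": [-0.003,-0.0015,0.006],"twist": [0,0,0],"fingers": -1},{"translation": [-0.003,-0.0015,0.006],"twist": [0,0,0],"fingers": -1}])

```text
time: 25.55
eef_pos: [0.5065, 0.1996, 0.0109]
tcp_rot: [0.822, 0.569, 0.001, 0.001]
contact_force: [-0.2, -1.4, 5.1]
opening: 0.615
finger_force: 106.2
```

Call:
arm_command(steps=[{"translation": [0,0,0],"twist": [0,0,0],"fingers": -1},{"translation": [0,0,0],"twist": [0,0,0],"fingers": -1},{"translation": [0,0,0],"twist": [0,0,0],"fingers": -1},{"translation": [0,0,0],"twist": [0,0,0],"fingers": -1},{"translation": [0,0,0],"twist": [0,0,0],"fingers": -1}])

```text
time: 26.18
eef_pos: [0.5065, 0.1997, 0.0109]
tcp_rot: [0.822, 0.569, 0.001, 0.001]
contact_force: [-0.6, -1.1, 5.6]
opening: 0.616
finger_force: 106.2
```

Run:
```python
from h import *
s,p=avg(4);print(s['finger_force'],s['contact_force']);go(.507,.2,.17,-20.6,s);go(.505,-.2085,.17,5.3,s)
P=read_camera('scene');fit(P,'lining',.003,(.505,-.2,0));
```

```text
106.21485829353333 [-0.31795269 -1.31033393  5.53735239]
t 26.32 pos [0.5065 0.1996 0.0109] open 0.615 F [-0.3 -1.3  5.5] tr [ 0.0008  0.0009 -0.2121] tw [ 0.002  -0.0007 -0.0004] rows 2.5
t 26.32 pos [0.5065 0.1996 0.0109] open 0.615 F [-0.3 -1.3  5.5] tr [-0.5099  0.1902 -0.2121] tw [ 2.10e-03 -2.00e-04 -4.32e-01] rows 7.0
lining rect [ 542.8 -282.8] [84.7 39.6] 66.9 circ [ 528.7 -276.8] 42.4
```

Call:
arm_command(steps=[{"translation": [0,0,-0.03],"twist": [0,0,0],"fingers": -1},{"translation": [0,0,-0.08],"twist": [0,0,0],"fingers": -1},{"translation": [0,0,-0.14],"twist": [0,0,0],"fingers": -1},{"translation": [0,0,-0.2],"twist": [0,0,0],"fingers": -1},{"translation": [0,0,-0.21],"twist": [0,0,0],"fingers": -1}])

```text
time: 27.05
eef_pos: [0.5069, 0.2, 0.1699]
tcp_rot: [0.822, 0.569, 0.003, 0.001]
contact_force: [0.8, -0.6, -3.3]
opening: 0.611
finger_force: 106.2
```

Run:
```python
from h import *
s,p=avg(3);save(p,'w12.png');go(.505,-.2085,.17,5.3,s)
```

```text
t 27.15 pos [0.506  0.1998 0.1683] open 0.62 F [-0.1 -0.4 -4.9] tr [-0.51    0.1906 -0.0026] tw [ 0.0024 -0.0009 -0.4321] rows 6.5
```

View pics/w12.png

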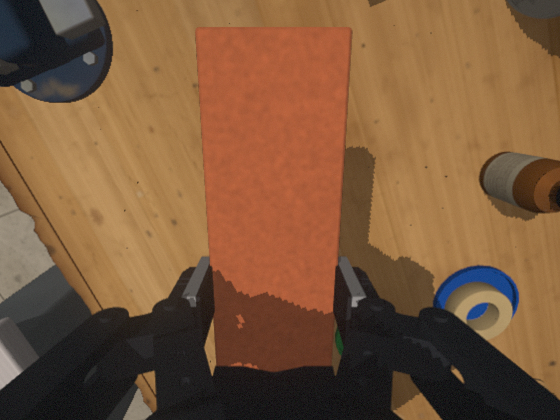

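Call:
arm_command(steps=[{"translation": [-0.06,0.022,0],"twist": [0,0,-0.05],"fingers": -1},{"translation": [-0.13,0.049,0],"twist": [0,0,-0.12],"fingers": -1},{"translation": [-0.2,0.075,0],"twist": [0,0,-0.2],"fingers": -1},{"translation": [-0.27,0.101,0],"twist": [0,0,-0.28],"fingers": -1},{"translation": [-0.34,0.127,0],"twist": [0,0,-0.36],"fingers": -1}])

```text
time: 27.82
eef_pos: [0.5026, -0.0737, 0.1636]
tcp_rot: [0.7, 0.714, -0.001, -0.003]
contact_force: [0.5, -0.6, -3.6]
opening: 0.615
finger_force: 106.1
```

Run:
```python
from h import *
go(.505,-.2085,.16,5.3)
```

```text
t 27.82 pos [ 0.5026 -0.0737  0.1636] open 0.615 F [ 0.5 -0.6 -3.6] tr [-0.1798 -0.0003  0.0045] tw [-0.0051 -0.0023 -0.0696] rows 2.2
```

Call:
arm_command(steps=[{"translation": [-0.07,0,0],"twist": [0,0,-0.04],"fingers": -1},{"translation": [-0.13,0,0],"twist": [0,0,-0.07],"fingers": -1},{"translation": [-0.178,0,0],"twist": [0,0,-0.07],"fingers": -1},{"translation": [-0.178,0,0.06],"twist": [0,0,-0.07],"fingers": -1},{"translation": [-0.178,0,0.1],"twist": [0,0,-0.07],"fingers": -1}])

```text
time: 28.45
eef_pos: [0.504, -0.2051, 0.0868]
tcp_rot: [0.675, 0.738, -0.001, -0.004]
contact_force: [0.2, 0.1, -3.5]
opening: 0.62
finger_force: 106.0
```

Run:
```python
from h import *
avg(4);s,p=avg(4);print(s['std'],s['contact_force']);go(.505,-.2085,.015,5.3,s)
P=read_camera('side');Q=read_camera('scene')
u=np.vstack([cv2.resize(a['pixels'][140:290,240:440],(600,300) if 0 else (400,300),interpolation=cv2.INTER_CUBIC) for a in (P,Q)])
u=np.hstack([u[:300],u[300:]]);cv2.imwrite('pics/c13.png',u[:,:,::-1])
```

```text
[0.00090477 0.00051434 0.00139545] [ 0.67230507  0.43847972 -3.71136463]
t 28.8 pos [ 0.507 -0.206  0.092] open 0.615 F [ 0.7  0.4 -3.7] tr [-0.0032 -0.0029  0.1027] tw [-0.0004 -0.0003 -0.002 ] rows 1.2
```

View pics/c13.png

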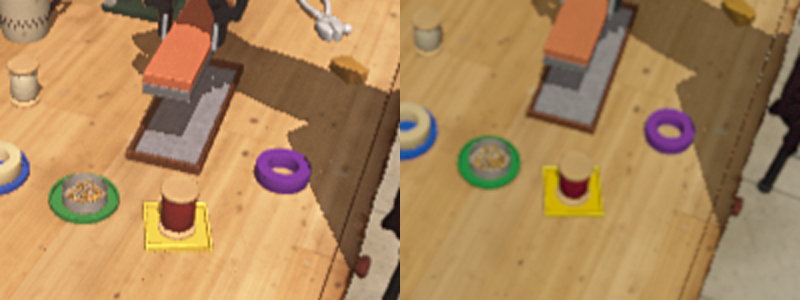

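Call:
arm_command(steps=[{"translation": [-0.003,-0.003,0.03],"twist": [0,0,0],"fingers": -1},{"translation": [-0.003,-0.003,0.06],"twist": [0,0,0],"fingers": -1},{"translation": [-0.003,-0.003,0.08],"twist": [0,0,0],"fingers": -1},{"translation": [-0.003,-0.003,0.08],"twist": [0,0,0],"fingers": -1},{"translation": [-0.003,-0.003,0.08],"twist": [0,0,0],"fingers": -1}])

```text
time: 29.58
eef_pos: [0.5057, -0.209, 0.0332]
tcp_rot: [0.674, 0.738, 0.0, 0.001]
contact_force: [0.2, -0.7, -2.3]
opening: 0.615
finger_force: 106.0
```

Run:
```python
from h import *
avg(3);s,p=avg(4);print(s['std'],s['contact_force']);go(.5045,-.2085,.016,5.3,s)
```

```text
[1.59148766e-04 9.47844022e-05 1.95118454e-04] [-2.33904280e-03 -1.61302291e-01 -3.17576374e+00]
t 29.88 pos [ 0.5055 -0.2088  0.0331] open 0.615 F [-0.  -0.2 -3.2] tr [ 0.0006 -0.0013  0.0228] tw [ 0.0012  0.001  -0.0021] rows 0.3
```

Call:
arm_command(steps=[{"translation": [0,-0.001,0.012],"twist": [0,0,0],"fingers": -1},{"translation": [0,-0.001,0.02],"twist": [0,0,0],"fingers": -1},{"translation": [0,-0.001,0.023],"twist": [0,0,0],"fingers": -1},{"translation": [0,-0.001,0.023],"twist": [0,0,0],"fingers": -1},{"translation": [0,-0.001,0.023],"twist": [0,0,0],"fingers": -1}])

```text
time: 30.55
eef_pos: [0.5043, -0.2087, 0.015]
tcp_rot: [0.674, 0.738, 0.0, 0.0]
contact_force: [0.1, 0.3, -3.3]
opening: 0.616
finger_force: 106.2
```

Run:
```python
from h import *
avg(2);s,p=avg(3);print(s['contact_force']);go(.5045,-.2085,.014,5.3,s)
```

```text
[ 0.33880843 -0.26950079 -4.02528976]
t 30.75 pos [ 0.5043 -0.2087  0.0151] open 0.619 F [ 0.3 -0.3 -4. ] tr [0.0002 0.0003 0.0014] tw [ 0.0003  0.0002 -0.0021] rows 0.0
```

Call:
arm_command(steps=[{"translation": [0,0,0.001],"twist": [0,0,0],"fingers": 0.3},{"translation": [0,0,0.001],"twist": [0,0,0],"fingers": 0.45},{"translation": [0,0,0],"twist": [0,0,0],"fingers": 1},{"translation": [0,0,0],"twist": [0,0,0],"fingers": 1},{"translation": [0,0,0],"twist": [0,0,0],"fingers": 1}])

```text
time: 31.42
eef_pos: [0.5043, -0.2086, 0.0151]
tcp_rot: [0.674, 0.738, 0.0, 0.0]
contact_force: [0.1, 0.2, 0.6]
opening: 0.998
finger_force: 0.0
```

Call:
arm_command(steps=[{"translation": [0,0,-0.05],"twist": [0,0,0],"fingers": 1},{"translation": [0,0,-0.1],"twist": [0,0,0],"fingers": 1},{"translation": [0,0,-0.17],"twist": [0,0,0],"fingers": 1},{"translation": [0,0,-0.24],"twist": [0,0,0],"fingers": 1},{"translation": [0,0,-0.3],"twist": [0,0,0],"fingers": 1}])

```text
time: 32.05
eef_pos: [0.5043, -0.2086, 0.2423]
tcp_rot: [0.674, 0.738, 0.0, 0.001]
contact_force: [0.1, -0.3, 0.5]
opening: 0.999
finger_force: 0.0
```

Run:
```python
from h import *
avg(3);s,p=avg(3);print(s['eef_pos']);fit(p,'stone',.031,(.505,-.208,.03),s)
cv2.imwrite('pics/w14.png',p['pixels'][:,:,::-1])
for c in ('scene','side'):
  P=read_camera(c)
  for n,z in (('red_spool',.03),('eyelet_tin',.015),('tape_roll',.015),('stone',.03),('cream_spool',.03),('dye_bottle',.05)):
    d=recognise(P,n);print(n,[np.round(world(P,x['point'],z)[:2],3) for x in d[:2]])
```

```text
[ 0.50461627 -0.2088454   0.24130701]
stone rect [ 505.8 -209.2] [ 54.9 204.4] 5.2 circ [ 505.7 -209.2] 105.5
red_spool [array([ 0.441, -0.002])]
eyelet_tin [array([0.545, 0.008])]
tape_roll [array([ 0.365, -0.128]), array([0.647, 0.015])]
stone [array([ 0.503, -0.185]), array([ 0.471, -0.156])]
cream_spool [array([ 0.706, -0.127])]
dye_bottle []
red_spool [array([0.434, 0.002]), array([0.719, 0.136])]
eyelet_tin [array([0.547, 0.004])]
tape_roll [array([ 0.358, -0.122]), array([ 0.667, -0.003])]
stone [array([ 0.492, -0.172])]
cream_spool [array([ 0.693, -0.128])]
dye_bottle [array([0.422, 0.064]), array([0.704, 0.145])]
```

View pics/w14.png

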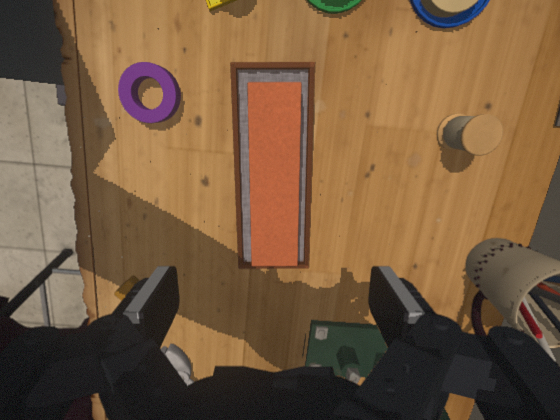

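Run:
```python
from h import *
s,p=avg(3)
C=[world(p,(r,c),.012,s)[:2]*1000 for r,c in ((63,231),(63,314.5),(268,309.5),(268.5,239))];print(np.round(C,1),np.mean(C,0))
C=[world(p,(r,c),.031,s)[:2]*1000 for r,c in ((82.5,248),(82,302),(266,299),(266,250.5))];print(np.round(C,1),np.mean(C,0))
m=lambda a,b:np.hypot(*(np.array(a)-b));print(m(C[0],C[3]),m(C[1],C[2]))
```

```text
[[ 448.9  -91. ]
 [ 535.9  -83.1]
 [ 559.8 -319.2]
 [ 471.5 -327.9]] [ 504.01763401 -205.280711  ]
[[ 469.4 -109.8]
 [ 523.6 -104.4]
 [ 543.8 -308.2]
 [ 486.3 -313.4]] [ 505.76549406 -208.94863187]
204.36758978109137 204.85711579383886
```

Run:
```python
from h import *
s,p=avg(3);w=blob(p,'stone',.031,(.505,-.208,.03),s)*1000
a=np.radians(5.2);u=np.array([np.cos(a),np.sin(a)]);v=np.array([-u[1],u[0]]);X=w@u;Y=w@v
for lo in np.linspace(Y.min()+5,Y.max()-25,6):
    k=(Y>lo)&(Y<lo+20);x=X[k];m=np.median(x[x>x.mean()])-np.median(x[x<x.mean()]);print(round(lo),round(m,2))
```

```text
-350 52.94
-315 53.82
-280 52.65
-246 53.11
-211 53.7
-176 54.02
```

Widths are uniform along the stone, so it lies flat. All four placements agree with the measurements.

```bash
python3 -c "
from h import *
print(sign_off())"
```

```text
the job is handed in; nothing more can be done
None
```

The job is handed in at about 33 s: by the camera measurements the spool, tape roll, tin and stone are each in place and flat, and the dye bottle and cream spool look unmoved; `sign_off` returned no verdict.

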